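# Draw the stir paddle out through the tool box hatch

## Robot

A 7-joint arm with a two-finger parallel gripper is mounted at the origin on the work surface. World frame = base frame: x ahead of the robot, y to its left, z up, the work surface at z = 0. Lengths are in mm, angles in rad, forces in N, time in s.
With the tool pointing down it reaches from about 375 to 925 mm from the base axis. Payload 3.1 kg.
Tool frame: the origin (TCP) lies between the finger pads; the fingertips stand 11 mm ahead of it and the grasp point (between the pads) lies 8 mm behind it (arm.tip_extent is the distance from the TCP to the fingertips, in mm); z points along the fingers, y is the line along which they close (so a half turn about z gives the same grasp; the last joint's range is limited). The gripper opens to 85 mm and grips with 20 to 120 N. Pads are 22 mm wide; open, the fingers measure 114 mm over their backs; the gripper's body (76 mm by 85 mm) begins 54 mm behind the grasp point. The pads swing forward as they close: fully open they stand 13 mm farther back than shut.
Start: joints at [1.164, 0.383, 0.044, 1.598, -0.018, 1.161, -0.05], TCP at [197.564, -619.251, 242.269] pointing down, gripper open.
Joint ranges: [-2.61, 2.61], [-0.41, 2.15], [-1.48, 1.57], [0, 2.5], [-1.57, 4.71], [0.05, 1.97], [-2.85, 2.85]. Speed limits (rad/s): [2.79, 2.79, 3.14, 3.14, 3.14, 3.14, 3.14].

## Interface

Orientations are given as a unit quaternion [w, x, y, z].
In Python, from bench import arm gives the robot as it stands.
- The arm moves only by the tool step_arm, never from a script. Its argument "deltas" is a list of rows, each an object with "dp": the shift along the tool's x, y, z in cm, a list of three; "turn": the turn about the tool's z in degrees; "claw": the opening, from 0 (shut) to 1 (fully open). A call has exactly 10 rows; each row shifts and turns the commanded pose from where the row before left it, along the tool's axes as they then stand; what a row does not reach is not made up. A row lasts 1/12 s, in which the tool goes at most 41.7 mm and 7.16 degrees, less where a joint would pass 70% of its speed; a pose out of reach is approached as far as the arm can. A call with a gripper value outside its range is refused whole. The fingers move at their own pace and stop on an object; "grip_force" is the grip in N (left out, the last holds). Time passes only in rows, so rows that do not move let the fingers close, or fill a call up. It gives the time, the measured TCP pose, the force, the opening and the grip force at its end, in the units of the state.
- arm.observe(): the state, without advancing time (a new reading comes with each control period).
- arm.camera(name): name is "scene" or "top" or "wrist"; returns a dict with "image" (384x512x3 uint8, red, green, blue), "fx", "fy", "cx", "cy" (pixels), "origin" and "attitude" of the camera in the world. Camera axes: x right, y up, looking along -z (the intrinsics and any distortion apply to the point x, -y, -z); pixel columns grow to the right and rows downward; lengths in mm; the calibration is good to about 2 mm. A picture is of the moment at which its call begins. There is no depth.
- arm.close_job(): hands the job in; it is judged then, once.
The state is a dict: "time": time; "joint_positions": joint angles; "joint_vel": joint speeds; "joint_efforts": joint torques, N m; "ee_pos": TCP position; "tcp_rot": TCP orientation; "force": force on the tool from outside, world axes, zero at the start; "torque": the same for the moment, N m; "opening": finger opening in mm; "finger_force": force on a finger pad.
Only numpy, scipy, OpenCV 4.12 (cv2) and the standard library are available. Lean on these libraries where they do the work, as an engineer would, in place of code of your own. Each camera call takes 0.05 s, during which the arm holds its last target. There are 200 camera calls.

## Task

Take the black pepper mill out of the hatch of the low wooden tool box and stand it upright in the steel ring holder, letting go of it. Then draw the long wooden stir paddle out through the hatch, slanting it since it is longer than the opening, and finish while still holding it in the gripper, still, with both its ends at least 5 cm above the top of the box and touching nothing else. Leave the bowl, salt pig, garlic press and pan where they are, and do not tip the mill over.

Things in the scene. Friction and masses are not known exactly. Their poses are not given: they have to be found in the camera images.
- toolbox: Low wooden box fixed to the counter, 246 (x) x 420 (y) x 75 mm high; origin at the centre of its underside, z up, long along y. Side walls 8 mm, floor 6 mm. Inside: 230 (x) x 400 (y) mm, 61 mm high below two fixed 8 mm plywood covers that close the top from each end. Between the covers is the open hatch: y = -95 to +95 mm, and the full inside width in x.
- hatch (a point): Centre of the hatch opening, level with the box top (75 mm above the counter).
- paddle: Loose flat wooden stir paddle, about 0.12 kg, 260 mm long (y), 14 mm thick; origin at mid-length on its underside. Handle 24 mm wide (x), y = -130 to +50 mm; blade 50 mm wide, y = +50 to +130 mm; centre of mass near y = +22 mm. Starts flat on the box floor, along the box within 0.05 rad, some 36 mm beside its midline (mill on the other side), both ends under the covers.
- paddle_handle_end (a point): Middle of the paddle's handle end face (y = -130 mm, half its thickness up).
- paddle_blade_end (a point): Middle of the paddle's blade end face (y = +130 mm, half its thickness up).
- mill: Loose black pepper mill, round, about 0.22 kg, 138 mm tall, origin at the centre of its foot, z up. Foot 44 mm in diameter up to 35 mm, waist 34 mm at 60 mm, 42 mm at 88 mm; head a straight cylinder 36 mm in diameter from 92 to 126 mm, then rounded. It starts standing on the box's floor within the hatch, so its head sticks out above the box.
- ring: Steel ring holder fixed to the counter: base plate 90 x 90 x 4 mm with an upright round cup, 64 mm outside, 51.6 mm inside diameter, rim 34 mm above the counter. Origin at the centre of its underside, z up. The mill's foot fits in it.
- ring_floor (a point): Centre of the ring holder's inner floor, 7 mm above the counter; the mill's foot rests here.
- bowl: Bystander: glass bowl, 150 mm across, 70 mm high, origin under its centre.
- salt_pig: Bystander: white ceramic salt pig, about 105 mm across, 92 mm high, origin under its centre.
- garlic_press: Bystander: black plastic garlic press, about 185 x 60 x 20 mm, lying flat, origin underneath.
- pan: Bystander: aluminium pan, 210 mm across, 50 mm high, standing on the dark hob, black handle; origin under its centre.
Mind the look-alikes: they are no part of the job. Several things have the shape of the ring; the one meant has the colours described above.

How it is judged (in metres and radians):
On the way, in this order (a step that is already met when the one before it is completed fails the run):
1. the pepper mill stands in the ring holder and has been let go (horizontal distance between mill and ring_floor below 0.007 m and z of mill in the frame of ring_floor below 0.005 m and angle between mill's own z axis and vertical below 0.1 rad and contact force between the fingers and mill below 0.1 N), for 0.2 s.
2. the paddle is out of the box, held in the gripper with both ends above the box (height (world z) of each of paddle_handle_end, paddle_blade_end above 0.115 m and contact force between the fingers and paddle above 1 N), for 0.2 s.
At the end, for the whole second after the job is handed in: The mill stands upright (within 0.1 rad) in the ring holder, foot on its floor (within 5 mm) and centred (within 7 mm), untouched; the paddle is held still (under 30 mm/s) in the fingers, both end points higher than 115 mm above the counter (40 mm above the box), touching none of the other things (all of step 1 and all of step 2 and linear speed of paddle below 0.03 m/s and contact force between paddle and toolbox below 0.1 N and contact force between paddle and mill below 0.1 N and contact force between paddle and ring below 0.1 N and contact force between paddle and bowl below 0.1 N and contact force between paddle and salt_pig below 0.1 N and contact force between paddle and garlic_press below 0.1 N and contact force between paddle and pan below 0.1 N); the arm keeps its last pose, push and grip.
It fails at once if the bowl, salt pig, garlic press or pan is shifted by more than 20 mm (distance of any of bowl, salt_pig, garlic_press, pan from where it was at the start of the episode above 0.02 m).
It fails at once if the mill is tipped over (angle between mill's own z axis and vertical above 0.7 rad).
It also fails if it takes over 51 s, if anything falls off the work surface, if the arm or the gripper's body presses on something with over 40 N, if the wrist force passes 120 N, or if a joint passes its speed limit or range.

## Working session

There is one attempt and no reset: what is moved stays moved. The work goes in short steps, Python scripts to look and compute and a tool call to move; the robot and the scene stay as the last step left them, time stands still between calls to the robot, and variables do not carry over. Pictures are saved under pics/ and viewed, at most 10 in all, crops included, and the job is handed in when it is done.

Besides the shell and the picture viewer there is one more tool, called after ">>>" by a JSON object that holds its "api" and its "payload". step_arm: Moves the arm, as the interface text tells. Its arguments: {"type":"object","properties":{"deltas":{"type":"array","items":{"type":"object","properties":{"dp":{"type":"array","items":{"type":"number"}},"turn":{"type":"number"},"claw":{"type":"number"}}}},"grip_force":{"type":"number"}},"required":["deltas"]}

```bash
mkdir -p pics; python3 - <<'E'
from bench import arm
import cv2,pickle
for n in("top","scene"):
    c=arm.camera(n);pickle.dump(c,open(n+".pkl","wb"));cv2.imwrite(f"pics/{n}0.png",c["image"][:,:,::-1])
    print(n,{k:v for k,v in c.items() if k!="image"})
print(arm.observe())
E
```

```text
top {'fx': 442.55988782098615, 'fy': 442.55988782098615, 'cx': 252.2690282749763, 'cy': 192.57397480102685, 'origin': array([ 355.65635757,   30.88184946, 1392.61838023]), 'attitude': array([ 0.71601095,  0.04088888, -0.04916526, -0.69515408])}
scene {'fx': 376.8772869722248, 'fy': 376.8772869722248, 'cx': 248.72336660710684, 'cy': 187.14562469114674, 'origin': array([1074.81917651,  809.63022875, 1029.75738927]), 'attitude': array([0.26108313, 0.11318514, 0.37135994, 0.88380796])}
{'time': 0.1, 'joint_positions': array([ 1.16420027,  0.3838146 ,  0.04384673,  1.5994429 , -0.01788716,
        1.16119439, -0.04991843]), 'joint_vel': array([-0.00171076, -0.00272928,  0.00173457, -0.00522847, -0.00032081,
        0.00138828, -0.00072665]), 'joint_efforts': array([ 2.89430107e-03, -4.34728539e+01,  1.02950189e+00, -2.50452644e+01,
        1.09052210e-02,  5.44390510e-03,  2.08701557e-06]), 'ee_pos': array([ 197.27639323, -618.45587751,  240.96123458]), 'tcp_rot': array([-1.20514209e-03,  9.88099168e-01,  1.53813240e-01, -2.62296988e-04]), 'force': array([-0.2287308 ,  0.03417668, -0.57409346]), 'torque': array([-0.05141955,  0.03771527, -0.01362372]), 'finger_force': 0.0, 'opening': 85.40583810715259}
```

View pics/top0.png

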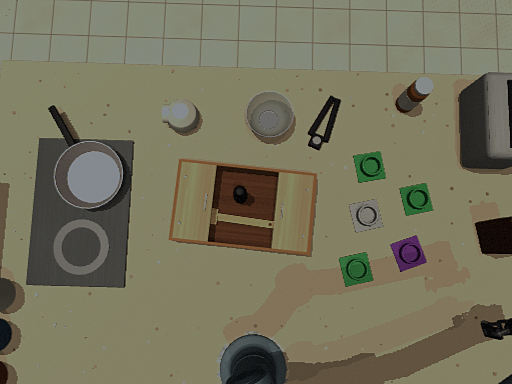

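View pics/scene0.png

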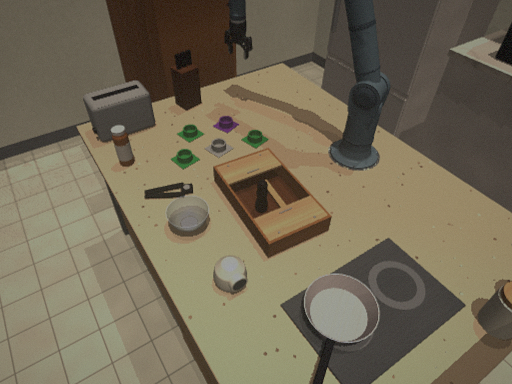

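The top view shows the box at about (244,207), the mill head at (240,190), and the paddle running from (213,215) to (273,224). There are five ring-shaped things: green at (370,166), (417,199) and (356,268), purple at (409,253), and grey at (367,215). The grey one fits "steel", so I'll confirm it with an enlarged crop.

```bash
cat > h.py <<'E'
import numpy as np,cv2,pickle
from scipy.spatial.transform import Rotation as R
def rot(q): return R.from_quat([q[1],q[2],q[3],q[0]])
def ray(c,u,v):
    d=np.array([(u-c["cx"])/c["fx"],-(v-c["cy"])/c["fy"],-1.]); return rot(c["attitude"]).apply(d)
def plane(c,u,v,z):
    d=ray(c,u,v);o=np.array(c["origin"]);return o+d*(z-o[2])/d[2]
def proj(c,p):
    q=rot(c["attitude"]).inv().apply(np.array(p)-c["origin"]);return c["cx"]-c["fx"]*q[0]/q[2],c["cy"]+c["fy"]*q[1]/q[2]
E
python3 - <<'E'
from h import *
t=pickle.load(open("top.pkl","rb"))["image"][:,:,::-1];s=pickle.load(open("scene.pkl","rb"))["image"][:,:,::-1]
a=cv2.resize(t[150:265,165:325],(800,575),interpolation=cv2.INTER_CUBIC)
cv2.imwrite("pics/a.png",a)
b=cv2.resize(t[190:240,340:395],(440,400),interpolation=cv2.INTER_CUBIC)
d=cv2.resize(s[130:165,195:245],(360,400),interpolation=cv2.INTER_CUBIC)
cv2.imwrite("pics/b.png",np.hstack([b,d]))
E
```

```text
(no output)
```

View pics/a.png

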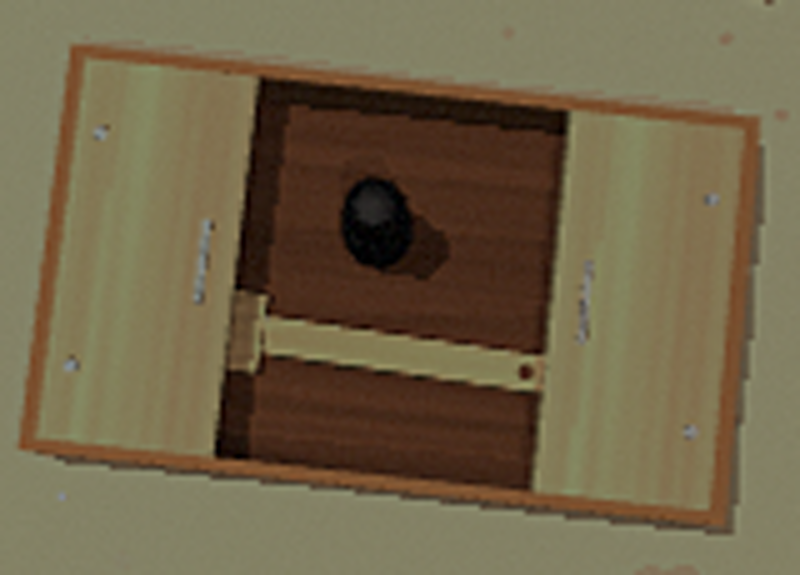

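View pics/b.png

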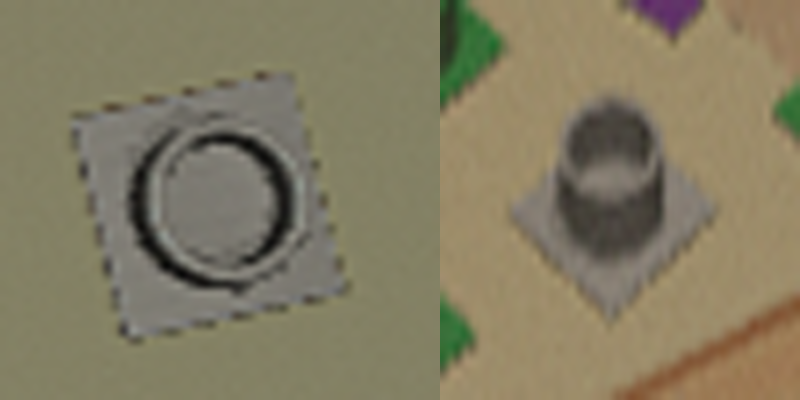

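The crops confirm that the grey plate with the cup at crop centre, image (367,215), is the steel ring. The blade lies under the left (+y) cover, with its shoulder at crop (262,335). The handle goes under the right cover, with a hole at (526,372).

```bash
python3 - <<'E'
from h import *
T=pickle.load(open("top.pkl","rb"));S=pickle.load(open("scene.pkl","rb"))
np.set_printoptions(precision=1,suppress=True)
# px center convention: resize maps crop X -> (X+.5)/s-.5
A=lambda x,y,z:plane(T,165+(x+.5)/5-.5,150+(y+.5)/5-.5,z)
B=lambda x,y,z:plane(T,340+(x+.5)/8-.5,190+(y+.5)/8-.5,z)
c=[A(72,45,75),A(760,118,75),A(728,531,75),A(20,449,75)]
print("box",*c,"ctr",np.mean(c,0),np.linalg.norm(c[1]-c[0]),np.linalg.norm(c[2]-c[1]),np.linalg.norm(c[3]-c[2]))
d=(c[1]-c[0])+(c[2]-c[3]);print("yaw of -y",np.degrees(np.arctan2(d[0],-d[1])))
print("coveredges",A(260,80,75),A(216,457,75),A(569,112,75),A(533,491,75))
for n,p in dict(sh_top=(264,317),sh_bot=(264,355),shblade_top=(268,293),shblade_bot=(260,373),h_top_r=(542,355),h_bot_r=(540,390),hole=(526,372)).items(): print(n,A(*p,20))
k=[B(72,117,4),B(290,72,4),B(348,292,4),B(128,340,4)]
print("ring plate",*k,np.mean(k,0),[np.linalg.norm(k[i]-k[i-1]) for i in range(4)])
# scene
def hull(img,m,roi):
    x0,y0,x1,y1=roi;mm=np.zeros(m.shape,np.uint8);mm[y0:y1,x0:x1]=m[y0:y1,x0:x1]
    n,l,st,ce=cv2.connectedComponentsWithStats(mm);i=1+np.argmax(st[1:,4]);return st[i],ce[i],l==i
D=lambda x,y,z:plane(S,195+(x+.5)/7.2-.5,130+(y+.5)/11.43-.5,z)
k=[D(510-440,212,4),D(716-440,208,4),D(612-440,322,4)]
print("scene plate",*k,(k[0]+k[1])/2)
print("rim top view",B(217,208,34), "scene rim",D(610-440,138,34))
it=T["image"].astype(int);m=(it.max(2)<32).astype(np.uint8)
st,ce,l=hull(it,m,(225,180,262,212));print("mill top",st,ce,plane(T,*ce,125))
ii=S["image"].astype(int);m=(ii.max(2)<32).astype(np.uint8)
st,ce,l=hull(ii,m,(250,170,275,220));print("mill scene",st,ce)
for r in range(st[1],st[1]+st[3]):
    x=np.where(l[r])[0];print(r,x.min(),x.max(),end="; ")
E
```

```text
box [621.5 242.4  75. ] [ 589.7 -175.    75. ] [ 341.8 -158.6   75. ] [377.8 260.9  75. ] ctr [482.7  42.4  75. ] 418.5377811373199 248.47130872592996 421.0398823685357
yaw of -y -4.636538643969997
coveredges [603.6 128.   75. ] [376.4 145.1  75. ] [589.8 -59.3  75. ] [361.9 -42.8  75. ]
sh_top [464.6 123.7  20. ]
sh_bot [441.  122.8  20. ]
shblade_top [479.6 121.8  20. ]
shblade_bot [429.8 124.9  20. ]
h_top_r [446.1 -49.5  20. ]
h_bot_r [424.3 -48.8  20. ]
hole [435.2 -39.8  20. ]
ring plate [ 506.1 -288.3    4. ] [ 526.6 -374.9    4. ] [ 440.2 -397.2    4. ] [ 418.8 -310.4    4. ] [ 472.9 -342.7    4. ] [np.float64(90.01515701514911), np.float64(88.99545627490467), np.float64(89.25764524002985), np.float64(89.3635793956465)]
scene plate [ 526.3 -376.     4. ] [ 420.1 -310.9    4. ] [ 506.8 -286.1    4. ] [ 473.2 -343.5    4. ]
rim top view [ 469.2 -337.5   34. ] scene rim [ 470.7 -348.5   34. ]
mill top [233 186  15  18 182] [240.2 194.8] [510.7  53.  125. ]
mill scene [260 188   1   1   1] [260. 188.]
188 260 260;
```

```bash
python3 - <<'E'
from h import *
T=pickle.load(open("top.pkl","rb"));S=pickle.load(open("scene.pkl","rb"))
np.set_printoptions(precision=1,suppress=True)
print("far edge",plane(T,240,185.5,130)-[18,0,0],"near",plane(T,240,203.5,41)+[22,0,0],"mid y",plane(T,240,194,94))
g=T["image"].max(2);print(g[182:208,240]);print(g[190,228:254]);print(g[194,228:254])
s=S["image"].max(2);print("scene")
for r in range(174,218,3):print(r,s[r,248:278])
for p in [(515,53),(508,53)]:print(proj(S,(*p,144)),proj(S,(*p,115)),proj(S,(*p,28)))
from bench import arm
o=arm.observe();Rm=rot(o["tcp_rot"]).as_matrix();print(Rm.round(3),arm.tip_extent)
E
```

```text
far edge [519.1  54.3 130. ] near [516.1  54.2  41. ] mid y [516.9  54.2  94. ]
[70 73 68 40  7 21 22 31 43 41 40 38 33  1 13  1  0  7 11  9  7 12 71 71
 75 74]
[76 76 76 78 77 65  5 21 33 41 41 44 43 31 30 23  4  4 53 79 73 74 73 72
 72 73]
[76 75 75 80 75 27  5 12  4 16 27 42 33 20  6 12  3  2  5 20 47 43 55 81
 75 76]
scene
174 [156 159 160 160 152 149 142 122  90  83  81  66  52  44  47  54  42  51
  51  51  53  47  51  47  53  47  49  52  45  55]
177 [83 80 80 66 47 48 48 46 51 48 52 48 51 44 52 48 48 49 52 53 49 47 51 51
 56 55 59 70 73 71]
180 [ 49  52  52  47  44  46  42  51  53  46  53  49  46  42  46  46  55 131
 154 116  75  70  67  69  68  74  70  77  81  81]
183 [ 46  46  55  48  46  49  44  47  57  46  43  42  45  42  52  51  44  43
  32 132 160 138  94  80  84  83  76  85  83  86]
186 [ 47  55  57  70  73  72  72  74  72  48  39  41  37  49  41  41  41  42
  37  96 153 159 157 142 103  80  87  85  82  82]
189 [ 70  69  68  70  78  81  80  86  83  50  32  40  34  38  38  41  44  37
  34  90 154 159 156 156 158 163 120  87  84  87]
192 [ 80  77  82  75  76  81  82  84  5
[... 789 characters left out ...]

213 [132 119  86  75  75  70  74  78  76  77  76  72  67  64  63  74  91 100
 118 131 157 159 157 153 156 155 159 154 157 157]
216 [ 77 113 133 119  84  77  76  72  71  88 106 133 134 156 160 158 156 156
 157 155 154 157 158 153 153 154 155 153 154 155]
(np.float64(263.58417525482133), np.float64(180.63664330350906)) (np.float64(263.303327097024), np.float64(186.6999247455252)) (np.float64(262.51053427009595), np.float64(203.81567181888067))
(np.float64(265.26104674866866), np.float64(179.88104386045478)) (np.float64(264.95494064918785), np.float64(185.94324904471836)) (np.float64(264.0907396296556), np.float64(203.05811186431248))
[[ 1.   0.3 -0. ]
 [ 0.3 -1.   0. ]
 [-0.  -0.  -1. ]] 11.0
```

>>> {"api": "step_arm", "payload": {"deltas": [{"dp":[0,0,0],"turn":-6.63,"claw":1},{"dp":[0,0,0],"turn":-6.63,"claw":1},{"dp":[0,0,0],"turn":-6.63,"claw":1},{"dp":[0,0,0],"turn":-6.63,"claw":1},{"dp":[0,0,0],"turn":-6.63,"claw":1},{"dp":[0,0,0],"turn":-6.63,"claw":1},{"dp":[0,0,0],"turn":-6.63,"claw":1},{"dp":[0,0,0],"turn":-6.63,"claw":1},{"dp":[0,0,0],"turn":-6.63,"claw":1},{"dp":[0,0,0],"turn":-6.63,"claw":1}], "grip_force": 30}}

```text
time: 0.93
ee_pos: [197.3, -618.7, 241.4]
tcp_rot: [-0.001, 0.741, 0.671, 0.0]
force: [-0.4, -0.6, -1.3]
opening: 85.3
finger_force: 0.0
```

```bash
cat >> h.py <<'E'
def togo(p):
    from bench import arm
    o=arm.observe();r=rot(o["tcp_rot"]);m=r.as_matrix()
    print("t",o["time"],"tcp",o["ee_pos"].round(1),"xang %.2f tilt %.2f"%(np.degrees(np.arctan2(m[1,0],m[0,0])),np.degrees(np.arccos(-m[2,2]))),"open %.1f ff %.1f"%(o["opening"],o["finger_force"]),"F",o["force"].round(1),"q7 %.2f"%o["joint_positions"][6])
    if p is not None: print("dp cm",(r.inv().apply(np.array(p)-o["ee_pos"])/10).round(2))
E
python3 -c "
from h import *
togo((517.5,54,242))"
```

```text
t 0.9333 tcp [ 197.3 -618.7  241.4] xang 84.32 tilt 0.09 open 85.3 ff 0.0 F [-0.4 -0.6 -1.3] q7 1.05
dp cm [7.011e+01 2.520e+01 3.000e-02]
```

>>> {"api": "step_arm", "payload": {"deltas": [{"dp":[3.5,1.26,0],"turn":0,"claw":1},{"dp":[3.5,1.26,0],"turn":0,"claw":1},{"dp":[3.5,1.26,0],"turn":0,"claw":1},{"dp":[3.5,1.26,0],"turn":0,"claw":1},{"dp":[3.5,1.26,0],"turn":0,"claw":1},{"dp":[3.5,1.26,0],"turn":0,"claw":1},{"dp":[3.5,1.26,0],"turn":0,"claw":1},{"dp":[3.5,1.26,0],"turn":0,"claw":1},{"dp":[3.5,1.26,0],"turn":0,"claw":1},{"dp":[3.5,1.26,0],"turn":0,"claw":1}]}}

```text
time: 1.77
ee_pos: [359.5, -282.4, 241.9]
tcp_rot: [-0.0, 0.743, 0.669, -0.0]
force: [0.6, -0.5, -0.3]
opening: 85.5
finger_force: 0.0
```

>>> {"api": "step_arm", "payload": {"deltas": [{"dp":[3.5,1.26,0],"turn":0,"claw":1},{"dp":[3.5,1.26,0],"turn":0,"claw":1},{"dp":[3.5,1.26,0],"turn":0,"claw":1},{"dp":[3.5,1.26,0],"turn":0,"claw":1},{"dp":[3.5,1.26,0],"turn":0,"claw":1},{"dp":[3.5,1.26,0],"turn":0,"claw":1},{"dp":[3.5,1.26,0],"turn":0,"claw":1},{"dp":[3.0,1.26,0],"turn":0,"claw":1},{"dp":[0,0,0],"turn":0,"claw":1},{"dp":[0,0,0],"turn":0,"claw":1}]}}

```text
time: 2.6
ee_pos: [488.7, -18.7, 242.1]
tcp_rot: [-0.001, 0.741, 0.671, 0.0]
force: [-0.0, -0.7, 0.1]
opening: 85.3
finger_force: 0.0
```

```bash
python3 - <<'E'
from h import *
from bench import arm
togo((517.5,54,242))
c=arm.camera("wrist");pickle.dump(c,open("w1.pkl","wb"));cv2.imwrite("pics/w1.png",c["image"][:,:,::-1])
print({k:v for k,v in c.items() if k!="image"}, proj(c,(517.5,54,144)))
E
```

```text
t 2.6 tcp [488.7 -18.7 242.1] xang 84.32 tilt 0.06 open 85.3 ff 0.0 F [-0.  -0.7  0.1] q7 -0.22
dp cm [7.52 2.14 0.02]
{'fx': 275.3625084484777, 'fy': 275.3625084484777, 'cx': 254.16270551661265, 'cy': 191.87776383868524, 'origin': array([498.87290943,  61.23520056, 374.11024518]), 'attitude': array([ 0.98604611, -0.15885513,  0.00869072, -0.04901628])} (np.float64(278.7005163818371), np.float64(107.81250670684808))
```

View pics/w1.png

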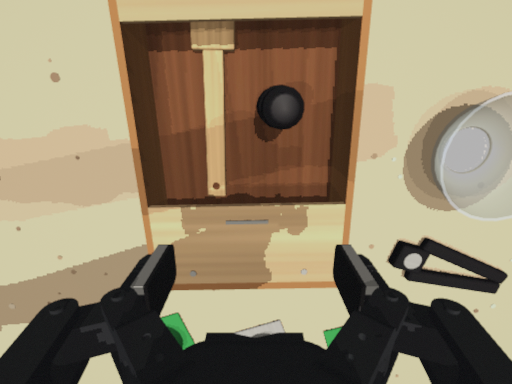

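The wrist view shows the mill at about (283,106). The paddle shoulder is at row 48, and the handle end is visible at about (217,195), just under the near cover's edge.

```bash
python3 - <<'E'
from h import *
np.set_printoptions(precision=1,suppress=True)
c=pickle.load(open("w1.pkl","rb"))
g=c["image"].max(2)
m=(g<60).astype(np.uint8);
print("rows"); 
for r in range(82,134,4): print(r,g[r,254:310:2])
print(g[80:136:2,284])
# brightness of dome vs. body
for q in [(517.5,54),(519,54),(517.5,52)]:
  print(q,proj(c,(*q,132)),[proj(c,(q[0]+s*18,q[1],125))[0] for s in(-1,1)])
for n,p in dict(shL=(203,48.5),shR=(224,48.5),bl=(191,47),br=(235,49),midL=(207,150),midR=(224,150),end=(216.5,195),hole=(216,185)).items(): print(n,plane(c,*p,20))
E
```

```text
rows
82 [132 135 129 128 128 122 125 130 126 124 134 138 139 139 136 137 129 128
 126 126 123 122 121 117 115 122 136 142]
86 [131 135 129 128 129 123 121 124  94  69  37  30  27  27  26  30  50  75
 107 121 122 121 122 115 114 116 127 129]
90 [132 135 129 122 118  71  23  27  25  28  28  29  29  30  29  31  31  28
  28  28  29  70 120 114 114 118 127 128]
94 [131 131 119  89  21  26  19  27  29  29  27  28  33  49  57  61  60  53
  42  33  29  27  27  80 113 118 128 127]
98 [133 124  58  19  23  17  28  28  29  31  41  70  80  81  82  80  76  73
  68  61  47  34  27  28  79 116 129 127]
102 [131 107  16  24  16  24  27  26  32  47  70  72  77  80  82  81  77  73
  67  60  54  47  34  28  26  97 128 127]
106 [129  63  19  23  15  28  27  29  37  58  65  69  73  77  80  82  79  72
  67  59  53  46  37  28  25  95 129 127]
110 [125  76  17  20  14  25  25  28  34  55  62  64  68  72  75  78  75  70
  63  56  49  42  35  25  25 103 128 127]
114 [108  74  52  18  14  24  24  24  29  42  54  57  60  61  64  63  63  59
  54  50  44  37  27  23  62 126 128 127]
118 [ 73  58  58  43  19  20 
[... 469 characters left out ...]
31  31  61  80  80  81  81  82  82  82  78  70  63
  58  51  44  35  25  19  15 119 120 119]
(517.5, 54) (np.float64(277.5153446507312), np.float64(107.4657571357355)) [np.float64(256.16205193652314), np.float64(297.693349943357)]
(519, 54) (np.float64(279.2959926729218), np.float64(107.28028741746137)) [np.float64(257.8843408087161), np.float64(299.4327581339831)]
(517.5, 52) (np.float64(277.6883696315025), np.float64(109.93432026933785)) [np.float64(256.38558918395063), np.float64(297.8090409880843)]
shL [445.2 124.2  20. ]
shR [469.3 121.8  20. ]
bl [431.6 127.2  20. ]
br [481.9 120.   20. ]
midL [431.8   7.3  20. ]
midR [453.6   5.2  20. ]
end [435.3 -54.7  20. ]
hole [436.6 -40.5  20. ]
```

```bash
python3 -c "
from h import *
togo((519.5,54,112))"
```

```text
t 2.65 tcp [488.1 -21.  241.8] xang 84.11 tilt 0.07 open 85.7 ff 0.0 F [ 0.4 -0.9  0.2] q7 -0.22
dp cm [ 7.78  2.37 12.97]
```

>>> {"api": "step_arm", "payload": {"deltas": [{"dp":[2.6,0.79,0],"turn":0,"claw":1},{"dp":[2.6,0.79,0],"turn":0,"claw":1},{"dp":[2.6,0.79,0],"turn":0,"claw":1},{"dp":[0,0,2],"turn":0,"claw":1},{"dp":[0,0,3],"turn":0,"claw":1},{"dp":[0,0,3],"turn":0,"claw":1},{"dp":[0,0,3],"turn":0,"claw":1},{"dp":[0,0,2],"turn":0,"claw":1},{"dp":[0,0,0],"turn":0,"claw":1},{"dp":[0,0,0],"turn":0,"claw":1}]}}

```text
time: 3.48
ee_pos: [518.8, 51.5, 111.1]
tcp_rot: [-0.001, 0.744, 0.668, -0.002]
force: [0.9, -0.3, -0.7]
opening: 85.3
finger_force: 0.0
```

>>> {"api": "step_arm", "payload": {"deltas": [{"dp":[0,0,0],"turn":0,"claw":0.7},{"dp":[0,0,0],"turn":0,"claw":0.6},{"dp":[0,0,0],"turn":0,"claw":0.5},{"dp":[0,0,0],"turn":0,"claw":0.45},{"dp":[0,0,0],"turn":0,"claw":0.4},{"dp":[0,0,0],"turn":0,"claw":0.3},{"dp":[0,0,0],"turn":0,"claw":0.2},{"dp":[0,0,0],"turn":0,"claw":0.1},{"dp":[0,0,0],"turn":0,"claw":0.1},{"dp":[0,0,0],"turn":0,"claw":0.1}], "grip_force": 40}}

```text
time: 4.32
ee_pos: [521.2, 53.9, 113.8]
tcp_rot: [0.001, 0.743, 0.669, 0.001]
force: [-0.8, -0.6, 6.4]
opening: 34.5
finger_force: 39.3
```

```bash
python3 -c "
from h import *
togo((519.5,54,112))"
```

```text
t 4.3167 tcp [521.2  53.9 113.8] xang 84.00 tilt 0.11 open 34.5 ff 39.3 F [-0.8 -0.6  6.4] q7 -0.55
dp cm [-0.   -0.17  0.18]
```

>>> {"api": "step_arm", "payload": {"deltas": [{"dp":[0,0,-0.5],"turn":0,"claw":0.1},{"dp":[0,0,-1],"turn":0,"claw":0.1},{"dp":[0,0,-1.5],"turn":0,"claw":0.1},{"dp":[0,0,-2],"turn":0,"claw":0.1},{"dp":[0,0,-2],"turn":0,"claw":0.1},{"dp":[0,0,-2],"turn":0,"claw":0.1},{"dp":[0,0,-1.5],"turn":0,"claw":0.1},{"dp":[0,0,-1],"turn":0,"claw":0.1},{"dp":[0,0,-0.5],"turn":0,"claw":0.1},{"dp":[0,0,0],"turn":0,"claw":0.1}]}}

```text
time: 5.15
ee_pos: [520.7, 53.8, 233.3]
tcp_rot: [0.001, 0.743, 0.669, 0.001]
force: [-0.2, -1.3, -2.0]
opening: 34.5
finger_force: 40.2
```

```bash
python3 - <<'E'
from h import *
from bench import arm
togo((472.9,-343,232))
c=arm.camera("wrist");cv2.imwrite("pics/w2.png",c["image"][:,:,::-1])
c=arm.camera("scene");pickle.dump(c,open("s2.pkl","wb"))
E
```

```text
t 5.15 tcp [520.7  53.8 233.3] xang 84.00 tilt 0.11 open 34.5 ff 40.2 F [-0.2 -1.3 -2. ] q7 -0.43
dp cm [-39.96  -0.6    0.13]
```

View pics/w2.png

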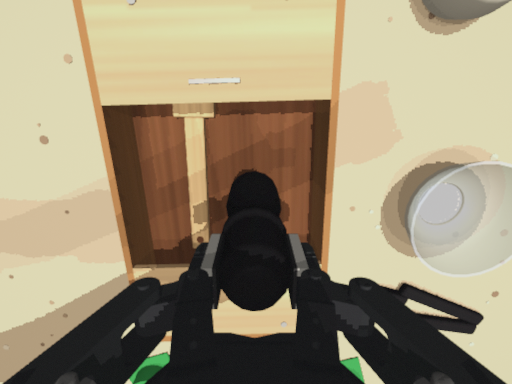

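>>> {"api": "step_arm", "payload": {"deltas": [{"dp":[-1,0,0],"turn":0,"claw":0.1},{"dp":[-2,0,0],"turn":0,"claw":0.1},{"dp":[-3,0,0],"turn":0,"claw":0.1},{"dp":[-3.2,0,0],"turn":0,"claw":0.1},{"dp":[-3.2,-0.1,0],"turn":0,"claw":0.1},{"dp":[-3.2,-0.1,0],"turn":0,"claw":0.1},{"dp":[-3.2,-0.1,0],"turn":0,"claw":0.1},{"dp":[-3.2,-0.1,0],"turn":0,"claw":0.1},{"dp":[-3.2,-0.1,0],"turn":0,"claw":0.1},{"dp":[-3.2,-0.1,0],"turn":0,"claw":0.1}]}}

```text
time: 6.08
ee_pos: [482.7, -230.2, 230.9]
tcp_rot: [-0.001, 0.743, 0.669, -0.001]
force: [0.6, 0.4, -1.3]
opening: 34.8
finger_force: 40.2
```

>>> {"api": "step_arm", "payload": {"deltas": [{"dp":[-3.2,0,0],"turn":0,"claw":0.1},{"dp":[-3.2,0,0],"turn":0,"claw":0.1},{"dp":[-2.5,0,0],"turn":0,"claw":0.1},{"dp":[-1.6,0,0.5],"turn":0,"claw":0.1},{"dp":[-1,0,1],"turn":0,"claw":0.1},{"dp":[0,0,1.5],"turn":0,"claw":0.1},{"dp":[0,0,1.5],"turn":0,"claw":0.1},{"dp":[0,0,1],"turn":0,"claw":0.1},{"dp":[0,0,0.5],"turn":0,"claw":0.1},{"dp":[0,0,0],"turn":0,"claw":0.1}]}}

```text
time: 6.92
ee_pos: [471.6, -340.4, 169.9]
tcp_rot: [-0.002, 0.742, 0.67, -0.0]
force: [0.6, -1.1, -2.6]
opening: 34.1
finger_force: 40.2
```

```bash
python3 - <<'E'
from h import *
from bench import arm
c=arm.camera("scene");pickle.dump(c,open("s3.pkl","wb"));w=arm.camera("top");pickle.dump(w,open("t3.pkl","wb"))
togo((472.9,-343,120))
a=cv2.resize(c["image"][80:180,170:270],(400,400),interpolation=cv2.INTER_CUBIC)
b=cv2.resize(w["image"][165:265,320:420],(400,400),interpolation=cv2.INTER_CUBIC)
cv2.imwrite("pics/st3.png",np.hstack([a,b])[:,:,::-1])
E
```

```text
t 7.0167 tcp [ 472.9 -341.8  172.3] xang 84.07 tilt 0.02 open 34.5 ff 40.2 F [ 0.6  0.3 -1.7] q7 0.29
dp cm [-0.12  0.01  5.23]
```

View pics/st3.png

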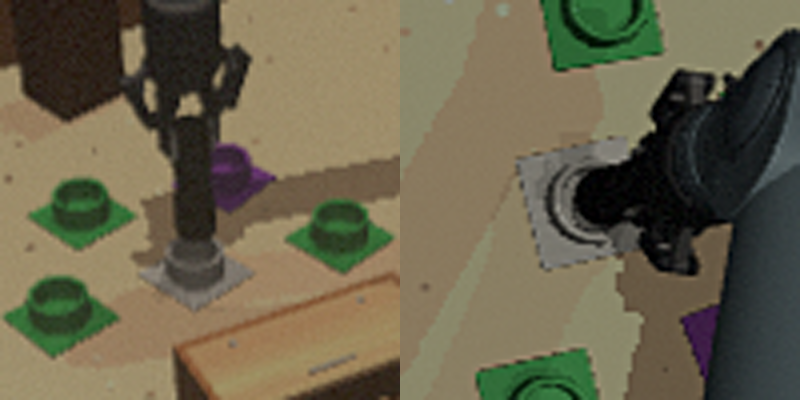

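```bash
python3 - <<'E'
from h import *
S=pickle.load(open("s3.pkl","rb"));T=pickle.load(open("t3.pkl","rb"))
g=S["image"].max(2);print(g[136,207:232]);print(g[132,207:232]);print(g[128,207:232]);print(g[128:148,218])
t=T["image"].max(2)
for r in (210,212,213,214,216,218):print(r,t[r,352:376])
p=np.array([472.9,-343,65])
for z in(65,75,85):
  print(z,proj(S,(*p[:2],z)),proj(T,(*p[:2],z)),proj(T,(p[0],p[1]+22,z)))
print(proj(S,(p[0]-22*.59,p[1]+22*.8,65)),proj(S,(p[0]+10,p[1],75)),proj(S,(p[0],p[1]+10,75)))
d=np.array([.81,.59]);print([proj(S,(*(p[:2]+s*22*d*[1,-1]),75)) for s in(-1,1)])
E
```

```text
[120 110 112 109 111 114  83  49  39  41  41  44  41  36  40  40  38 104
 112 109 114 113 111 108 123]
[109 111 111 114 108 114  76  46  36  38  37  46  35  40  37  32  47  93
  87  71  69  82  94 109 109]
[159 143 145 147 117 111  73  43  38  43  43  41  37  39  36  35  52  62
  56  59  54  54  57  67  75]
[41 39 40 39 46 33 39 39 44 41 34 45 48 67 66 63 72 80 89 89]
210 [123 116 103 103 105  83  47  99 111  75 108 110  81   0   7   8   9   4
   3   7  11  14   5   4]
212 [123 121 106 107  84  26  64 126  95 104 104  78   0   4  10   0   6   1
   2   1   3   8  12   8]
213 [122 118 105 106  83  36  79 121  98 109 107  80   0   0   5   8   4   7
   4   9  11   8   5   1]
214 [121 118 107 100  47  35  75 120  97 107 102  33   0   0   5   7   1   0
   7   4   5   8   7   8]
216 [122 124 124 119  64  28  77 146 110 104 101  50  20   3   3   7   3  11
   2   0   3   9   9   7]
218 [ 90 125 125 129 120  25  50 103 126 114 114  63  66  11   0   6   6   2
  14   6   8   6   0  13]
65 (np.float64(218.0162984578908), np.float64(136.61768431605748)) (np.float64(371.2678860648315), np.float64(213.6282035841305)) (np.float64(363.99836093030564), np.float64(213.41153469124671))
75 (np.float64(217.89617562213888), np.float64(134.70280805379002)) (np.float64(372.2036277410532), np.float64(213.36200531594022)) (np.float64(364.87984788238964), np.float64(213.14367150493305))
85 (np.float64(217.77499434818398), np.float64(132.77105924453977)) (np.float64(373.15347938219173), np.float64(213.0917930679086)) (np.float64(365.7746288762831), np.float64(212.87176857147438))
(np.float64(222.7538893268773), np.float64(137.73432841039485)) (np.float64(215.83161150605218), np.float64(135.46813272364733)) (np.float64(219.07601477034683), np.float64(135.9017360005373))
[(np.float64(223.09420573197838), np.float64(134.8928324473057)), (np.float64(212.7029249234412), np.float64(134.5129583812137))]
```

>>> {"api": "step_arm", "payload": {"deltas": [{"dp":[-0.15,0,0.5],"turn":0,"claw":0.1},{"dp":[0,0,1],"turn":0,"claw":0.1},{"dp":[0,0,1],"turn":0,"claw":0.1},{"dp":[0,0,0.6],"turn":0,"claw":0.1},{"dp":[0,0,0.6],"turn":0,"claw":0.1},{"dp":[0,0,0.6],"turn":0,"claw":0.1},{"dp":[0,0,0.5],"turn":0,"claw":0.1},{"dp":[0,0,0.3],"turn":0,"claw":0.1},{"dp":[0,0,0],"turn":0,"claw":0.1},{"dp":[0,0,0],"turn":0,"claw":0.1}]}}

```text
time: 7.85
ee_pos: [472.4, -343.9, 121.2]
tcp_rot: [-0.0, 0.743, 0.669, 0.0]
force: [-0.3, -0.4, -1.5]
opening: 34.8
finger_force: 40.2
```

```bash
python3 - <<'E'
from h import *
togo((472.9,-343,114))
E
```

```text
t 7.85 tcp [ 472.4 -343.9  121.2] xang 84.00 tilt 0.01 open 34.8 ff 40.2 F [-0.3 -0.4 -1.5] q7 0.27
dp cm [0.1  0.04 0.72]
```

>>> {"api": "step_arm", "payload": {"deltas": [{"dp":[0,0,0.1],"turn":0,"claw":0.1},{"dp":[0,0,0.1],"turn":0,"claw":0.1},{"dp":[0,0,0.1],"turn":0,"claw":0.1},{"dp":[0,0,0.1],"turn":0,"claw":0.1},{"dp":[0,0,0.1],"turn":0,"claw":0.1},{"dp":[0,0,0.1],"turn":0,"claw":0.1},{"dp":[0,0,0],"turn":0,"claw":0.1},{"dp":[0,0,0],"turn":0,"claw":0.1},{"dp":[0,0,0],"turn":0,"claw":0.1},{"dp":[0,0,0],"turn":0,"claw":0.1}]}}

```text
time: 8.68
ee_pos: [472.4, -344.0, 115.3]
tcp_rot: [0.0, 0.743, 0.669, 0.0]
force: [0.2, 0.1, -3.6]
opening: 34.3
finger_force: 40.2
```

>>> {"api": "step_arm", "payload": {"deltas": [{"dp":[0,0,0.1],"turn":0,"claw":0.1},{"dp":[0,0,0.1],"turn":0,"claw":0.1},{"dp":[0,0,0],"turn":0,"claw":0.1},{"dp":[0,0,0],"turn":0,"claw":0.1},{"dp":[0,0,0],"turn":0,"claw":0.1},{"dp":[0,0,0],"turn":0,"claw":0.1},{"dp":[0,0,0],"turn":0,"claw":0.1},{"dp":[0,0,0],"turn":0,"claw":0.1},{"dp":[0,0,0],"turn":0,"claw":0.1},{"dp":[0,0,0],"turn":0,"claw":0.1}]}}

```text
time: 9.52
ee_pos: [472.7, -344.4, 114.9]
tcp_rot: [0.0, 0.743, 0.669, -0.0]
force: [-1.8, 0.7, 4.7]
opening: 34.3
finger_force: 41.1
```

Contact with the floor, so I'll release and then lift clear.

>>> {"api": "step_arm", "payload": {"deltas": [{"dp":[0,0,0],"turn":0,"claw":0.45},{"dp":[0,0,0],"turn":0,"claw":0.5},{"dp":[0,0,0],"turn":0,"claw":0.6},{"dp":[0,0,0],"turn":0,"claw":0.7},{"dp":[0,0,0],"turn":0,"claw":0.8},{"dp":[0,0,0],"turn":0,"claw":0.9},{"dp":[0,0,0],"turn":0,"claw":0.9},{"dp":[0,0,0],"turn":0,"claw":0.9},{"dp":[0,0,-0.5],"turn":0,"claw":0.9},{"dp":[0,0,-1],"turn":0,"claw":0.9}]}}

```text
time: 10.35
ee_pos: [471.3, -343.3, 127.4]
tcp_rot: [-0.002, 0.743, 0.669, -0.0]
force: [0.1, -0.2, -0.3]
opening: 77.0
finger_force: 0.0
```

>>> {"api": "step_arm", "payload": {"deltas": [{"dp":[0,0,-1.5],"turn":0,"claw":0.9},{"dp":[0,0,-2],"turn":0,"claw":0.9},{"dp":[0,0,-2.5],"turn":0,"claw":0.9},{"dp":[0,0,-2.5],"turn":0,"claw":0.9},{"dp":[0,0,-1.5],"turn":0,"claw":0.9},{"dp":[0,0,0],"turn":0,"claw":0.9},{"dp":[2,0,0],"turn":0,"claw":0.6},{"dp":[3.5,0,0],"turn":0,"claw":0.5},{"dp":[3.5,0,0],"turn":0,"claw":0.5},{"dp":[3.5,0,0],"turn":0,"claw":0.5}]}}

```text
time: 11.18
ee_pos: [485.0, -218.5, 228.0]
tcp_rot: [-0.0, 0.744, 0.669, -0.0]
force: [1.1, 0.3, 0.9]
opening: 42.6
finger_force: 0.0
```

```bash
python3 - <<'E'
from h import *
from bench import arm
np.set_printoptions(precision=1,suppress=True)
c=arm.camera("scene");w=arm.camera("top");pickle.dump(c,open("s4.pkl","wb"));pickle.dump(w,open("t4.pkl","wb"))
a=cv2.resize(c["image"][80:180,170:270],(400,400),interpolation=cv2.INTER_CUBIC)
b=cv2.resize(w["image"][165:265,300:400],(400,400),interpolation=cv2.INTER_CUBIC)
cv2.imwrite("pics/st4.png",np.hstack([a,b])[:,:,::-1])
for z in (41,98,140): print(z,"scene",np.array(proj(c,(472.9,-343,z))),"top",np.array(proj(w,(472.9,-343,z))))
togo((437.5,-30.5,120))
E
```

```text
41 scene [218.3 141.1] top [369.1 214.3]
98 scene [217.6 130.2] top [374.4 212.7]
140 scene [217.1 121.8] top [378.6 211.5]
t 11.2833 tcp [ 486.7 -211.   228.4] xang 84.68 tilt 0.20 open 42.8 ff 0.0 F [-0.2  0.1  0.7] q7 0.13
dp cm [17.5 -6.6 10.9]
```

View pics/st4.png

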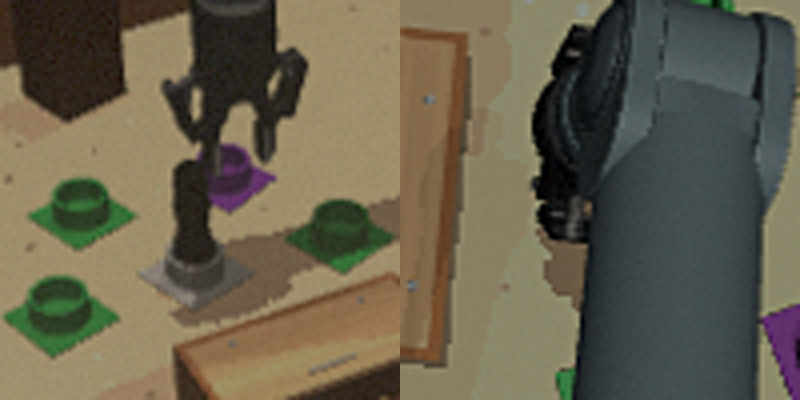

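The mill stands upright in the steel ring: head at crop (190,165), foot inside the cup. Next, the paddle.

>>> {"api": "step_arm", "payload": {"deltas": [{"dp":[3,-1.1,0],"turn":0,"claw":0.45},{"dp":[3,-1.1,0],"turn":0,"claw":0.45},{"dp":[3,-1.1,0],"turn":0,"claw":0.45},{"dp":[3,-1.1,0],"turn":0,"claw":0.45},{"dp":[3,-1.1,0],"turn":0,"claw":0.45},{"dp":[2.7,-1.0,0],"turn":0,"claw":0.45},{"dp":[0,0,3],"turn":0,"claw":0.45},{"dp":[0,0,3],"turn":0,"claw":0.45},{"dp":[0,0,3],"turn":0,"claw":0.45},{"dp":[0,0,0],"turn":0,"claw":0.45}]}}

```text
time: 12.12
ee_pos: [434.0, -36.7, 133.3]
tcp_rot: [-0.005, 0.743, 0.669, -0.004]
force: [-1.5, -0.5, -0.8]
opening: 38.6
finger_force: 0.0
```

```bash
python3 - <<'E'
from h import *
from bench import arm
np.set_printoptions(precision=1,suppress=True)
c=arm.camera("wrist");pickle.dump(c,open("w5.pkl","wb"));cv2.imwrite("pics/w5.png",c["image"][:,:,::-1])
togo((437.3,-28,18))
E
```

```text
t 12.1667 tcp [435.9 -36.7 135.6] xang 84.03 tilt 0.47 open 38.5 ff 0.0 F [0.3 0.5 1.1] q7 -0.25
dp cm [ 0.9  0.1 11.8]
```

View pics/w5.png

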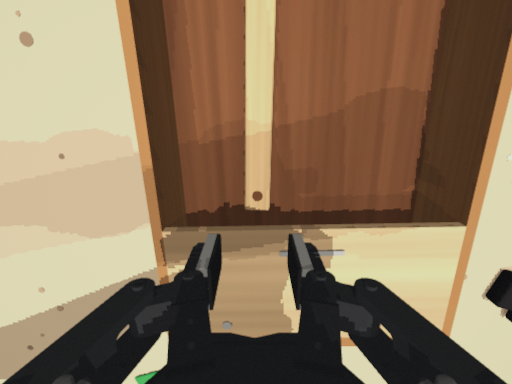

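The wrist view shows the handle end at (257,209) and the hole at (257,196), in line with the midpoint between the fingers (about column 254). Descending.

>>> {"api": "step_arm", "payload": {"deltas": [{"dp":[0.9,0.1,2],"turn":0,"claw":0.45},{"dp":[0,0,2.5],"turn":0,"claw":0.45},{"dp":[0,0,2],"turn":0,"claw":0.45},{"dp":[0,0,1.5],"turn":0,"claw":0.45},{"dp":[0,0,1.2],"turn":0,"claw":0.45},{"dp":[0,0,0.8],"turn":0,"claw":0.45},{"dp":[0,0,0.6],"turn":0,"claw":0.45},{"dp":[0,0,0.4],"turn":0,"claw":0.45},{"dp":[0,0,0.3],"turn":0,"claw":0.45},{"dp":[0,0,0.3],"turn":0,"claw":0.45}]}}

```text
time: 13.0
ee_pos: [442.2, -28.2, 22.8]
tcp_rot: [0.001, 0.743, 0.669, 0.0]
force: [-0.6, 0.1, 0.9]
opening: 38.6
finger_force: 0.0
```

```bash
python3 - <<'E'
from h import *
togo((437.3,-28,18))
E
```

```text
t 13.0 tcp [442.2 -28.2  22.8] xang 83.98 tilt 0.10 open 38.6 ff 0.0 F [-0.6  0.1  0.9] q7 -0.48
dp cm [-0.03 -0.49  0.48]
```

>>> {"api": "step_arm", "payload": {"deltas": [{"dp":[0,-0.15,0],"turn":0,"claw":0.45},{"dp":[0,-0.15,0.1],"turn":0,"claw":0.45},{"dp":[0,0,0.15],"turn":0,"claw":0.45},{"dp":[0,0,0.15],"turn":0,"claw":0.4},{"dp":[0,0,0],"turn":0,"claw":0.35},{"dp":[0,0,0],"turn":0,"claw":0.3},{"dp":[0,0,0],"turn":0,"claw":0.25},{"dp":[0,0,0],"turn":0,"claw":0.15},{"dp":[0,0,0],"turn":0,"claw":0.1},{"dp":[0,0,0],"turn":0,"claw":0.1}], "grip_force": 25}}

```text
time: 13.83
ee_pos: [438.3, -27.7, 18.4]
tcp_rot: [0.0, 0.743, 0.669, 0.0]
force: [-1.2, -0.8, 1.5]
opening: 23.3
finger_force: 25.1
```

```bash
python3 - <<'E'
from h import *
togo((437.3,-28,18))
E
```

```text
t 13.8333 tcp [438.3 -27.7  18.4] xang 84.00 tilt 0.01 open 23.3 ff 25.1 F [-1.2 -0.8  1.5] q7 -0.49
dp cm [-0.04 -0.1   0.04]
```

>>> {"api": "step_arm", "payload": {"deltas": [{"dp":[0,0,-0.2],"turn":0,"claw":0.1},{"dp":[0,0,-0.1],"turn":0,"claw":0.1},{"dp":[0.4,0,0],"turn":0,"claw":0.1},{"dp":[0.6,0,0],"turn":0,"claw":0.1},{"dp":[0.6,0,0],"turn":0,"claw":0.1},{"dp":[0.6,0,0],"turn":0,"claw":0.1},{"dp":[0.6,0,0],"turn":0,"claw":0.1},{"dp":[0.5,0,0],"turn":0,"claw":0.1},{"dp":[0.3,0,0],"turn":0,"claw":0.1},{"dp":[0,0,0],"turn":0,"claw":0.1}], "grip_force": 22}}

```text
time: 14.67
ee_pos: [442.2, 9.3, 21.3]
tcp_rot: [-0.0, 0.743, 0.67, 0.0]
force: [0.0, 0.4, -1.0]
opening: 23.2
finger_force: 24.8
```

>>> {"api": "step_arm", "payload": {"deltas": [{"dp":[0,0,-0.4],"turn":0,"claw":0.1},{"dp":[0,0,-0.4],"turn":0,"claw":0.1},{"dp":[0,0,-0.4],"turn":0,"claw":0.1},{"dp":[0,0,-0.4],"turn":0,"claw":0.1},{"dp":[0,0,-0.4],"turn":0,"claw":0.1},{"dp":[0,0,-0.4],"turn":0,"claw":0.1},{"dp":[0,0,-0.4],"turn":0,"claw":0.1},{"dp":[0,0,-0.4],"turn":0,"claw":0.1},{"dp":[0,0,-0.3],"turn":0,"claw":0.1},{"dp":[0,0,0],"turn":0,"claw":0.1}]}}

```text
time: 15.5
ee_pos: [442.6, 8.1, 57.0]
tcp_rot: [0.001, 0.743, 0.669, 0.0]
force: [-0.5, 0.8, -0.8]
opening: 23.5
finger_force: 24.8
```

```bash
python3 - <<'E'
from h import *
from bench import arm
togo(None)
c=arm.camera("wrist");cv2.imwrite("pics/w6.png",cv2.resize(c["image"][:,:,::-1],(400,300)))
c=arm.camera("scene");a=cv2.resize(c["image"][120:270,200:350],(300,300),interpolation=cv2.INTER_CUBIC)[:,:,::-1]
cv2.imwrite("pics/w6.png",np.hstack([cv2.imread("pics/w6.png"),a]))
E
```

```text
t 15.5 tcp [442.6   8.1  57. ] xang 83.99 tilt 0.08 open 23.5 ff 24.8 F [-0.5  0.8 -0.8] q7 -0.50
```

View pics/w6.png

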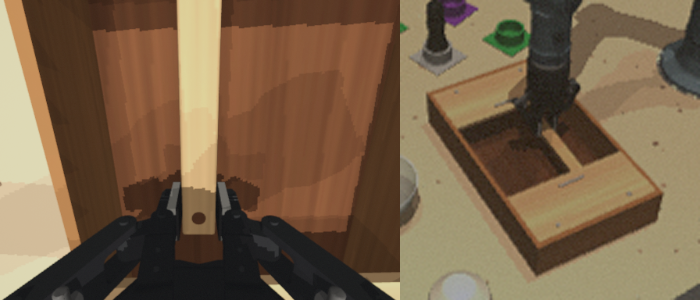

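The view shows the paddle held between the fingers by its handle end, with the blade still under the far cover. I have used all my picture views, so from here I measure the tilt numerically from the handle's apparent width.

```bash
cat >> h.py <<'E'
def tilt():
    from bench import arm
    c=arm.camera("wrist");im=c["image"].astype(int);hsv=cv2.cvtColor(c["image"],cv2.COLOR_RGB2HSV)
    P=[]
    for r in range(2,232,6):
        w=(im[r,:,0]>150)&(im[r,:,1]>120)
        # run containing the column nearest image centre
        k=np.where(w[236:276])[0]
        if len(k)<8: continue
        x=236+int(np.median(k)); a=b=x
        while a>0 and w[a-1]:a-=1
        while b<511 and w[b+1]:b+=1
        n=b-a+1
        if not 15<n<90: continue
        d=ray(c,(a+b)/2,r); P.append((r,a,b,*(np.array(c["origin"])+d*24*c["fx"]/n)))
    P=np.array(P); 
    if len(P)<4: print("few",P);return
    print(P[::3].round(0)); u=np.hypot(P[:,3],P[:,4]);y=P[:,4]
    f=np.polyfit(y,P[:,5],1); print("slope dz/dy %.3f -> %.1f deg"%(f[0],np.degrees(np.arctan(f[0]))))
E
python3 -c "
from h import *
tilt()"
```

```text
[[  2. 226. 283. 457. 127.  55.]
 [ 20. 227. 282. 456. 121.  53.]
 [ 38. 227. 282. 455. 113.  56.]
 [ 56. 228. 281. 455. 107.  53.]
 [ 74. 228. 281. 454.  99.  56.]
 [ 92. 229. 280. 453.  92.  53.]
 [110. 229. 279. 452.  84.  53.]
 [128. 230. 279. 451.  76.  53.]
 [146. 230. 278. 450.  67.  53.]
 [164. 231. 278. 450.  58.  53.]
 [182. 231. 277. 448.  49.  53.]
 [200. 232. 277. 448.  39.  53.]
 [218. 232. 276. 446.  29.  53.]]
slope dz/dy 0.013 -> 0.8 deg
```

>>> {"api": "step_arm", "payload": {"deltas": [{"dp":[0,0,-0.5],"turn":0,"claw":0.1},{"dp":[0,0,-0.5],"turn":0,"claw":0.1},{"dp":[0,0,-0.4],"turn":0,"claw":0.1},{"dp":[0,0,-0.4],"turn":0,"claw":0.1},{"dp":[0,0,-0.4],"turn":0,"claw":0.1},{"dp":[0,0,-0.4],"turn":0,"claw":0.1},{"dp":[0,0,-0.4],"turn":0,"claw":0.1},{"dp":[0,0,0],"turn":0,"claw":0.1},{"dp":[0,0,0],"turn":0,"claw":0.1},{"dp":[0,0,0],"turn":0,"claw":0.1}], "grip_force": 20}}

```text
time: 16.48
ee_pos: [442.2, 8.0, 86.4]
tcp_rot: [0.0, 0.743, 0.669, 0.0]
force: [-0.2, -0.6, -1.0]
opening: 23.7
finger_force: 24.6
```

```bash
python3 -c "
from h import *
togo(None);tilt()"
```

```text
t 16.4833 tcp [442.2   8.   86.4] xang 83.98 tilt 0.02 open 23.7 ff 24.6 F [-0.2 -0.6 -1. ] q7 -0.45
[[  2. 229. 279. 457. 132.  67.]
 [ 20. 230. 278. 456. 125.  64.]
 [ 38. 230. 278. 456. 117.  67.]
 [ 56. 230. 278. 455. 109.  69.]
 [ 74. 230. 278. 454. 100.  72.]
 [ 92. 231. 277. 453.  92.  69.]
 [110. 231. 277. 452.  83.  72.]
 [128. 231. 277. 451.  75.  75.]
 [146. 231. 277. 450.  66.  77.]
 [164. 232. 276. 449.  56.  74.]
 [182. 232. 276. 448.  47.  77.]
 [200. 232. 276. 447.  38.  80.]
 [218. 233. 275. 446.  26.  77.]]
slope dz/dy -0.150 -> -8.5 deg
```

>>> {"api": "step_arm", "payload": {"deltas": [{"dp":[0,0,-0.4],"turn":0,"claw":0.1},{"dp":[0,0,-0.4],"turn":0,"claw":0.1},{"dp":[0,0,-0.4],"turn":0,"claw":0.1},{"dp":[0,0,-0.4],"turn":0,"claw":0.1},{"dp":[0,0,-0.4],"turn":0,"claw":0.1},{"dp":[0,0,-0.4],"turn":0,"claw":0.1},{"dp":[0,0,-0.3],"turn":0,"claw":0.1},{"dp":[0,0,0],"turn":0,"claw":0.1},{"dp":[0,0,0],"turn":0,"claw":0.1},{"dp":[0,0,0],"turn":0,"claw":0.1}]}}

```text
time: 17.37
ee_pos: [442.2, 8.1, 113.4]
tcp_rot: [0.0, 0.743, 0.669, 0.0]
force: [0.8, 0.3, -0.8]
opening: 23.5
finger_force: 24.3
```

```bash
python3 -c "
from h import *
togo(None);tilt()"
```

```text
t 17.3667 tcp [442.2   8.1 113.4] xang 83.98 tilt 0.02 open 23.5 ff 24.3 F [ 0.8  0.3 -0.8] q7 -0.40
[[  8. 233. 274. 457. 138.  63.]
 [ 26. 233. 275. 457. 127.  70.]
 [ 44. 233. 275. 456. 118.  73.]
 [ 62. 233. 275. 455. 108.  77.]
 [ 80. 233. 275. 454.  99.  80.]
 [ 98. 233. 275. 453.  89.  83.]
 [116. 233. 275. 452.  80.  86.]
 [134. 233. 275. 451.  70.  89.]
 [152. 233. 275. 450.  61.  92.]
 [170. 233. 275. 449.  52.  96.]
 [188. 233. 275. 448.  42.  99.]
 [206. 233. 275. 447.  33. 102.]
 [224. 233. 275. 446.  23. 105.]]
slope dz/dy -0.339 -> -18.7 deg
```

>>> {"api": "step_arm", "payload": {"deltas": [{"dp":[-0.7,0,-0.22],"turn":0,"claw":0.1},{"dp":[-1.2,0,-0.38],"turn":0,"claw":0.1},{"dp":[-1.2,0,-0.38],"turn":0,"claw":0.1},{"dp":[-1.2,0,-0.38],"turn":0,"claw":0.1},{"dp":[-1.2,0,-0.38],"turn":0,"claw":0.1},{"dp":[-1.2,0,-0.38],"turn":0,"claw":0.1},{"dp":[-1.2,0,-0.38],"turn":0,"claw":0.1},{"dp":[-1.2,0,-0.38],"turn":0,"claw":0.1},{"dp":[-1.2,0,-0.38],"turn":0,"claw":0.1},{"dp":[-1.2,0,-0.38],"turn":0,"claw":0.1}]}}

```text
time: 18.25
ee_pos: [429.7, -107.3, 149.9]
tcp_rot: [0.0, 0.743, 0.669, -0.0]
force: [0.7, -0.5, -1.2]
opening: 23.0
finger_force: 24.4
```

```bash
python3 -c "
from h import *
togo(None);tilt()"
```

```text
t 18.25 tcp [ 429.7 -107.3  149.9] xang 83.98 tilt 0.00 open 23.0 ff 24.4 F [ 0.7 -0.5 -1.2] q7 -0.06
[[  2. 234. 274. 446.  27.  94.]
 [ 20. 234. 274. 445.  17.  97.]
 [ 38. 234. 274. 444.   7. 100.]
 [ 56. 233. 275. 442.  -4. 112.]
 [ 74. 234. 274. 442. -13. 107.]
 [ 92. 233. 274. 440. -23. 114.]
 [110. 234. 275. 440. -32. 118.]
 [128. 234. 274. 438. -43. 117.]
 [224. 234. 274. 433. -96. 135.]]
slope dz/dy -0.326 -> -18.1 deg
```

>>> {"api": "step_arm", "payload": {"deltas": [{"dp":[0,0,-0.6],"turn":0,"claw":0.1},{"dp":[0,0,-1.2],"turn":0,"claw":0.1},{"dp":[0,0,-1.8],"turn":0,"claw":0.1},{"dp":[0,0,-2],"turn":0,"claw":0.1},{"dp":[0,0,-2],"turn":0,"claw":0.1},{"dp":[0,0,-2],"turn":0,"claw":0.1},{"dp":[0,0,-1.5],"turn":0,"claw":0.1},{"dp":[0,0,-1.2],"turn":0,"claw":0.1},{"dp":[0,0,-0.8],"turn":0,"claw":0.1},{"dp":[0,0,-0.4],"turn":0,"claw":0.1}], "grip_force": 40}}

```text
time: 19.13
ee_pos: [430.7, -105.5, 285.9]
tcp_rot: [0.001, 0.743, 0.67, 0.0]
force: [0.0, 0.4, -1.4]
opening: 22.6
finger_force: 45.6
```

>>> {"api": "step_arm", "payload": {"deltas": [{"dp":[0,0,0],"turn":0,"claw":0.1},{"dp":[0,0,0],"turn":0,"claw":0.1},{"dp":[0,0,0],"turn":0,"claw":0.1},{"dp":[0,0,0],"turn":0,"claw":0.1},{"dp":[0,0,0],"turn":0,"claw":0.1},{"dp":[0,0,0],"turn":0,"claw":0.1},{"dp":[0,0,0],"turn":0,"claw":0.1},{"dp":[0,0,0],"turn":0,"claw":0.1},{"dp":[0,0,0],"turn":0,"claw":0.1},{"dp":[0,0,0],"turn":0,"claw":0.1}]}}

```text
time: 19.97
ee_pos: [430.0, -106.3, 284.7]
tcp_rot: [0.0, 0.743, 0.669, 0.0]
force: [-0.2, 0.5, -1.2]
opening: 22.9
finger_force: 45.6
```

```bash
python3 - <<'E'
from h import *
from bench import arm
togo(None);tilt()
np.set_printoptions(precision=1,suppress=True)
# mill check: dark blob in scene near the ring
S=arm.camera("scene");g=S["image"].max(2)
for z in(130,115,98,80,60):
    u,v=proj(S,(472.9,-343,z)); x=np.arange(int(u)-14,int(u)+15); k=x[g[int(round(v)),x]<60]; print(z,round(u,1),k)
E
```

```text
t 19.9667 tcp [ 430.  -106.3  284.7] xang 84.00 tilt 0.00 open 22.9 ff 45.6 F [-0.2  0.5 -1.2] q7 0.08
[[  2. 234. 274. 446.  28. 229.]
 [ 20. 234. 274. 445.  18. 232.]
 [ 38. 234. 274. 444.   8. 235.]
 [ 56. 234. 274. 443.  -2. 239.]
 [ 74. 234. 274. 442. -12. 242.]
 [ 92. 234. 274. 441. -22. 245.]
 [110. 234. 274. 440. -31. 249.]
 [140. 234. 274. 438. -48. 254.]
 [158. 235. 274. 437. -59. 253.]
 [176. 235. 274. 436. -69. 257.]
 [194. 234. 274. 435. -78. 264.]
 [212. 235. 274. 434. -89. 264.]
 [230. 234. 274. 433. -98. 271.]]
slope dz/dy -0.311 -> -17.3 deg
130 217.2 [214 215 216 217 218 219 220 221 222 224 225 226 228 231]
115 217.4 [214 215 216 217 218 219 220 221 222 226 228 229]
98 217.6 [214 215 216 217 218 219 220 221 222]
80 217.8 [214 215 216 217 218 219 220 221]
60 218.1 [215 216 217 218 219 220 221]
```

```bash
python3 -c "
from bench import arm
print(arm.close_job())"
```

```text
the job is handed in; nothing more can be done
None
```

I handed the job in at about 20 s of the 51 s limit: the pepper mill stands upright and released in the steel ring, and the paddle is held still with its lower end about 195 mm above the counter by my measurements, though the hand-in returned no verdict.

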